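# Set the kettle going for green tea

### The arm

A 6-joint arm with a two-finger parallel gripper is mounted at the origin on a cart in front of the work surface, level with it; the furniture and walls round the work are solid. World frame = base frame: x ahead of the robot, y to its left, z up, the work surface at z = 0. Lengths are in m, angles in rad, forces in N, time in s.
With the tool pointing down it reaches from about 0.25 to 0.775 m from the base axis. Payload 8.9 kg.
Tool frame: the origin (TCP) lies at the very end of the fingers, on their centre line; the grasp point (between the pads) lies behind it (arm.hold_point_z is the z of the grasp point in the tool frame, in m); z points along the fingers, y is the line along which they close (so a half turn about z gives the same grasp; the last joint's range is limited). The gripper opens to 85 mm and grips with 20 to 120 N. Pads are 22 mm wide; open, the fingers measure 114 mm over their backs; the gripper's body (76 mm by 85 mm) begins 54 mm behind the grasp point. The pads swing forward as they close: fully open they stand 13 mm farther back than shut.
Start: joints at [1.193, 0.291, -0.153, 1.127, 0, 1.431], TCP at [0.124, 0.51, 0.231] pointing down, gripper open.
Joint ranges: [-2.52, 2.52], [-0.91, 1.74], [-1.3, 1.37], [-1.96, 2.02], [-1.52, 1.47], [-3.14, 3.14]. Speed limits (rad/s): [2.22, 2.22, 2.79, 3.14, 3.14, 3.14].

### API

Orientations are given as a 3x3 rotation matrix whose columns are the frame's x, y, z axes.
In Python, from plant import arm gives the robot as it stands.
- The arm moves only by the shell command python3 -m creep 'ROWS'. ROWS is JSON, a list of rows, each a list of 3 entries, a list of its own where there are three numbers: the shift along the tool's x, y, z in m, then the turn, a rotation vector about the tool's x, y, z in degrees, then the finger opening in m, from 0 to 0.0854. In form: [[[x, y, z], [rx, ry, rz], hand], ...]. A call has 1 to 10 rows; each row is the pose to reach, as a shift and turn from the pose commanded when the call began, along the tool's axes at that moment; what a row does not reach only later rows make up. A row lasts 1/8 s, in which the tool goes at most 62.5 mm and 10.7 degrees, less where a joint would pass 70% of its speed; a pose out of reach is approached as far as the arm can. A call with a gripper value outside its range is refused whole. The fingers move at their own pace and stop on an object; the grip force is fixed at half the most. Time passes only in rows, so rows that repeat a pose let the fingers close. It gives the time, the measured TCP pose, the force, the opening and the grip force at its end, in the units of the state.
- arm.state(): the state, without advancing time (a new reading comes with each control period).
- arm.grab_frame(name): name is "scene" or "top" or "wrist"; returns a dict with "color" (420x560x3 uint8, red, green, blue), "intrinsics" (3x3 intrinsics, pixels), "dist_coeffs" ([k1, k2, p1, p2, k3] as OpenCV has them; the pictures are not rectified), "position" and "rotation" of the camera in the world. Camera axes: x right, y down, z forward; pixel columns grow to the right and rows downward; lengths in m; the calibration is good to about 2 mm. A picture is of the moment at which its call begins. There is no depth.
- arm.job_done(): hands the job in; it is judged then, once.
Trained networks look in a picture, given as the dict that the camera call returned (one of the last four; its "shot" number tells which), for a name from the list of things; names that differ only in an ending like _2 or _b are one class to them, and where a whole thing is asked for, a point or a joint stands for the part that bears it (a point fixed in the world has none). Each returns a list of dicts, best first, with "confidence" (0 to 1); they miss things now and then, are a little off and sometimes report something else, mostly with a low value. They report only what shows in the picture. A call takes as long as a camera call.
- arm.silhouettes(picture, label): "mask" (420x560 bool, what is visible of it) and "box" ([centre column, centre row, width, height] in pixels, round what is visible of it).
- arm.place_of(picture, label): "xy" ([column, row] in pixels: a listed point, or the origin of a listed thing).
The state is a dict: "t": time; "joints": joint angles; "qvel": joint speeds; "joint_torque": joint torques, N m; "tool_pos": TCP position; "tcp_rot": TCP orientation; "wrist_force": force on the tool from outside, world axes, zero at the start; "moment": the same for the moment, N m; "width": finger opening in m; "grip_force": force on a finger pad.
Only numpy, scipy, OpenCV 4.12 (cv2) and the standard library are available. Lean on these libraries where they do the work, as an engineer would, in place of code of your own. Each camera call takes 0.05 s, during which the arm holds its last target. There are 200 camera calls.

### The job

Get the kettle ready for green tea: with the fingertips push its open lid down until it is fully shut, without slamming it, then press the middle one of the three small oblong keys on its base (the green tea temperature) right down and let it come up, and last press the round start key right down and let it come up. Only push and press lightly: do not shift or lift the kettle, which must not be started while its lid is open, do not press the other two oblong keys, and leave the mug, spoon and everything else round it where they stand.

Things in the scene. Friction and masses are not known exactly. Their poses are not given: they have to be found in the camera images.
- kettle: loose steel gooseneck kettle standing on its base, about 0.96 kg, body 151 mm wide at the foot, 112 mm at the mouth, 136 mm tall (the shut lid's top is 163 mm above the worktop). Origin under its centre, 18 mm above the worktop; its x axis points level to the spout (tip 134 mm from the centre), the black handle is at -x (out to 129 mm from the centre, top 145 mm above the worktop), z is up. Spout roughly away from the robot, handle towards it
- kettle_base: white power base fixed on the worktop: round stand of radius 86 mm under the kettle, with a 4 mm high lip round the kettle's foot, and a flat panel 164 mm long whose top is 18 mm above the worktop, reaching 204 mm from the centre. Origin on the worktop under the centre of the round stand; its y axis points from the kettle over the panel, roughly to the robot's left; its x axis runs along the row of oblong keys, roughly away from the robot
- lid (a joint): angle of the kettle's hinged lid in rad: 0 fully shut, grows as it opens, at most 1.9; starts about upright. The hinge is stiff: the lid stays at any angle (about 0.05 N m moves it down, so about 1 N near its middle), and has to be pushed all the way down to the stop
- lid_hinge (a point): point on the lid's hinge axis, at the handle side of the kettle's mouth, 56.5 mm from the kettle's centre along -x of the kettle, 157 mm above the worktop; the axis is level, along the kettle's y axis. Mind the wall cabinet behind: its front is at x = 0.60 m, its underside 0.455 m above the worktop; wrist and forearm must stay clear of it (draw back towards the robot before rising)
- lid_mid (a point): centre of the lid's outer face (the face that is on top when shut), 56.5 mm from the hinge axis; moves with the lid. The lid is a steel disc of 108 mm diameter, 6 mm thick, with a small black tab at its free edge, 121 mm from the hinge
- key_far (a joint): one of the three small oblong keys, the farthest from the robot. Joint value 0 when up, grows to 0.0035 m fully down; a spring lifts it again, about 1 N to start it and 4 N to hold it fully down. 
- key_middle (a joint): middle one of the three small oblong keys. Joint value 0 when up, grows to 0.0035 m fully down; a spring lifts it again, about 1 N to start it and 4 N to hold it fully down. 
- key_near (a joint): one of the three small oblong keys, the nearest to the robot. Joint value 0 when up, grows to 0.0035 m fully down; a spring lifts it again, about 1 N to start it and 4 N to hold it fully down. 
- key_start (a joint): round start key, on the outer side of the row, beside the middle key. Joint value 0 when up, grows to 0.0035 m fully down; a spring lifts it again, about 1 N to start it and 4 N to hold it fully down. 
- key_far_top (a point): centre of the top face of the farthest oblong key (22 mm long towards the kettle, 13 mm wide along the row, 35 mm beyond the middle key), 24.5 mm above the worktop (6.5 mm proud of the panel); moves with the key
- key_middle_top (a point): centre of the top face of the middle oblong key (22 mm long towards the kettle, 13 mm wide along the row), in a row that runs 135 mm beside the kettle's centre, 24.5 mm above the worktop (6.5 mm proud of the panel); moves with the key
- key_near_top (a point): centre of the top face of the nearest oblong key (22 mm long towards the kettle, 13 mm wide along the row, 35 mm before the middle key), 24.5 mm above the worktop (6.5 mm proud of the panel); moves with the key
- key_start_top (a point): centre of the top face of the round start key (25 mm diameter, 42 mm from the middle oblong key on the side away from the kettle), 24.5 mm above the worktop (6.5 mm proud of the panel); moves with the key
- mug_big: cream mug with a handle, 102 x 112 x 107 mm tall, on the worktop to the left of the kettle; origin under its centre
- teaspoon_1: teaspoon with a red handle, 132 mm long, lying flat behind the panel of the kettle's base; origin under its middle
- tin_small: small round food tin, 58 mm across, 72 mm tall, behind the kettle; origin under its centre
- shot_glass: small clear glass, 49 mm across, 62 mm tall, behind the kettle; origin under its centre
- dropper: small brown dropper bottle, 34 mm across, 102 mm tall, to the right of the kettle; origin under its centre
- salt_shaker: salt shaker, 44 mm across, 90 mm tall, to the right of the kettle; origin under its centre

How it is judged:
By the outcome, as a careful person would: the job done as asked, in the order asked, and still so for the second after the job is handed in, with the robot touching nothing.
It also fails if it takes over 64 s, if anything falls off the work surface, if the arm or the gripper's body presses on something with over 40 N, if the wrist force passes 120 N, or if a joint passes its speed limit or range.

## Working session

There is one attempt and no reset: what is moved stays moved. The work goes in short steps, Python scripts to look and compute and a shell command to move; the robot and the scene stay as the last step left them, time stands still between calls to the robot, and variables do not carry over. Pictures are saved under pics/ and viewed, at most 10 in all, crops included, and the job is handed in when it is done.

```bash
mkdir -p pics
cat > h.py <<'E'
import numpy as np, cv2
from plant import arm
def ray(p,xy):
    u=cv2.undistortPoints(np.array([[xy]],float),np.array(p["intrinsics"],float),np.array(p["dist_coeffs"],float))[0,0]
    d=np.array(p["rotation"])@np.array([u[0],u[1],1.]); return np.array(p["position"],float),d/np.linalg.norm(d)
def tri(rs):
    A=sum(np.eye(3)-np.outer(d,d) for o,d in rs); b=sum((np.eye(3)-np.outer(d,d))@o for o,d in rs)
    x=np.linalg.solve(A,b); return x,[np.linalg.norm(np.cross(x-o,d)) for o,d in rs]
def atz(r,z): o,d=r; return o+d*(z-o[2])/d[2]
def save(p,n): cv2.imwrite("pics/"+n,cv2.cvtColor(p["color"],cv2.COLOR_RGB2BGR))
E
python3 - <<'E'
from h import *
np.set_printoptions(precision=4,suppress=True)
P={c:arm.grab_frame(c) for c in("scene","top","wrist")}
for c in P: save(P[c],c+"0.png"); print(c,np.array(P[c]["position"]))
Z=dict(kettle=.018,kettle_base=0,lid_hinge=.157,lid_mid=None,key_far_top=.0245,key_middle_top=.0245,key_near_top=.0245,key_start_top=.0245,mug_big=0,teaspoon_1=0)
for l,z in Z.items():
    rs=[]
    for c in P:
        r=arm.place_of(P[c],l)
        if r:
            R=ray(P[c],r[0]["xy"]); rs.append(R); print(l,c,np.round(r[0]["xy"],1),round(r[0]["confidence"],2),len(r),atz(R,z) if z is not None else '')
    if len(rs)>1: print("  tri",*tri(rs))
s=arm.state(); print(s["tool_pos"],s["tcp_rot"],s["t"],arm.hold_point_z)
a=np.hstack([cv2.resize(cv2.cvtColor(P[c]["color"],cv2.COLOR_RGB2BGR),(400,300)) for c in("scene","top")])
cv2.imwrite("pics/a.png",np.vstack([a,np.hstack([cv2.resize(cv2.cvtColor(P["wrist"]["color"],cv2.COLOR_RGB2BGR),(400,300)),np.zeros((300,400,3),np.uint8)])]))
E
```

```text
scene [0.3014 1.0295 1.1174]
top [0.3383 0.0658 1.4288]
wrist [0.0618 0.5257 0.3741]
kettle scene [290.9 228.9] 0.65 1 [ 0.5136 -0.018   0.018 ]
kettle top [280.  231.5] 0.98 1 [ 0.508  -0.0167  0.018 ]
  tri [ 0.5105 -0.0164  0.0196] [np.float64(0.0027003433910171544), np.float64(0.00270034339101719)]
kettle_base scene [292.8 233.2] 0.97 2 [ 0.508 -0.02   0.   ]
lid_hinge scene [318.1 196.3] 0.7 1 [ 0.4447 -0.0192  0.157 ]
lid_hinge top [288.1 243.7] 0.73 1 [ 0.458  -0.0295  0.157 ]
  tri [ 0.4526 -0.0305  0.1469] [np.float64(0.006317809132701795), np.float64(0.006317809132701803)]
lid_mid scene [316.2 178.3] 0.8 2 
key_far_top scene [262.7 255.5] 0.6 2 [0.5627 0.1032 0.0245]
key_far_top top [239.2 214.7] 0.48 1 [0.5599 0.1043 0.0245]
  tri [0.561  0.1044 0.0258] [np.float64(0.001347372537041058), np.float64(0.0013473725370410162)]
key_middle_top scene [271.8 261.1] 0.43 1 [0.5344 0.116  0.0245]
key_middle_top top [238.8 229.2] 0.45 1 [0.5164 0.1059 0.0245]
  tri [0.5271 0.1072 0.0138] [np.float64(0.009395554209210528), np.float64(0.009395554209210392)]
key_near_top scene [272.5 270
[... 273 characters left out ...]
op [224.3 226.6] 0.38 2 [0.5249 0.1487 0.0245]
  tri [0.5287 0.1495 0.0157] [np.float64(0.0026265146075557656), np.float64(0.002626514607555727)]
mug_big scene [297.8 332.4] 0.86 1 [0.423  0.2975 0.    ]
mug_big top [175.7 263.2] 0.78 2 [0.4213 0.2944 0.    ]
  tri [ 0.4224  0.2951 -0.0036] [np.float64(0.0009680883679905416), np.float64(0.0009680883679907059)]
teaspoon_1 scene [233.7 252. ] 0.5 1 [0.6486 0.0901 0.    ]
teaspoon_1 top [246.9 190.8] 0.46 2 [0.6375 0.0806 0.    ]
  tri [ 0.6458  0.0814 -0.0107] [np.float64(0.005986229527459996), np.float64(0.005986229527459806)]
[0.1242 0.5101 0.2313] [[-0.9716  0.2366  0.    ]
 [ 0.2366  0.9716 -0.0001]
 [-0.     -0.0001 -1.    ]] 1.65 -0.0187
```

View pics/a.png

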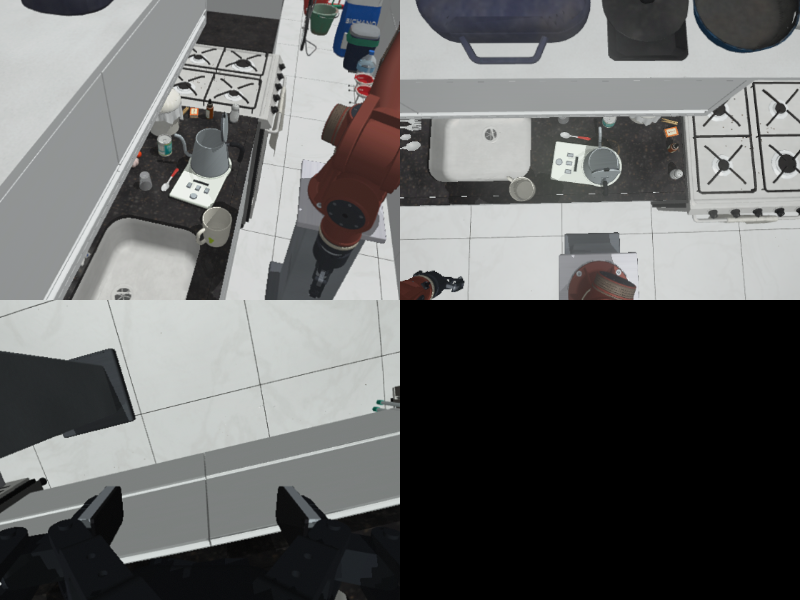

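The top-left quarter (scene) shows the kettle at about (210,150) with its lid upright and the white panel to its lower left at (200,185). The top-right quarter shows the panel at (573,162). The wrist view sees only the floor and the counter edge. The key detections don't agree with each other, so I'll zoom in.

Run:
```python
import cv2,numpy as np
a=cv2.imread("pics/scene0.png")[160:300,220:360]; b=cv2.imread("pics/top0.png")[180:280,200:300]
cv2.imwrite("pics/b.png",np.hstack([cv2.resize(a,(400,400),interpolation=cv2.INTER_CUBIC),cv2.resize(b,(400,400),interpolation=cv2.INTER_CUBIC)]))
```

```text
(no output)
```

View pics/b.png

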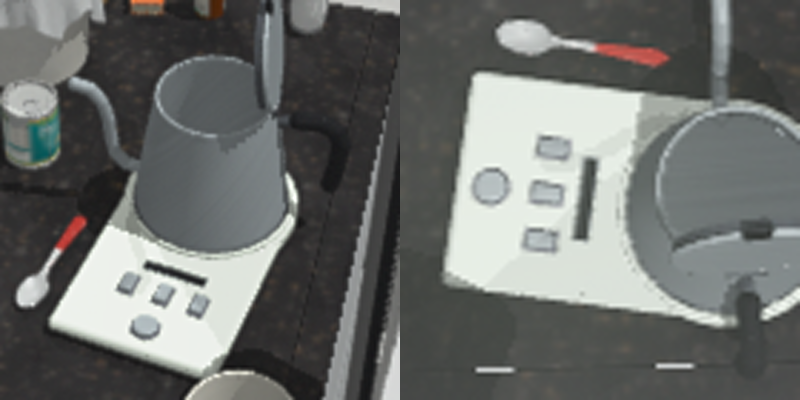

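In the zoomed crops the keys are clear. In the top half, far, middle and near are at crop (553,148), (546,193) and (541,240), and start is at (490,186). In the scene half they are at (128,283), (161,294) and (198,306), with start at (145,326). The lid stands upright at the handle side. I'll fit the base pose from these.

Run:
```python
from h import *
from scipy.optimize import least_squares
np.set_printoptions(precision=4,suppress=True)
P={c:arm.grab_frame(c) for c in("scene","top")}
T={'far':(153,148),'mid':(146,193),'near':(141,240),'start':(90,186)}
S={'far':(128,283),'mid':(161,294),'near':(198,306),'start':(145,326)}
L={'far':(.035,.135),'mid':(0,.135),'near':(-.035,.135),'start':(0,.177)}
pts=[]
for k in T:
    t=np.array(T[k])/4+[200,180]-.4; s=np.array(S[k])/(400/140)+[220,160]-.33
    rt,rs=ray(P["top"],t),ray(P["scene"],s); x,e=tri([rt,rs]); print(k,x,e[0],atz(rt,.0245),atz(rs,.0245))
    pts+=[(k,atz(rt,.0245)),(k,atz(rs,.0245))]
def f(p):
    c,s=np.cos(p[2]),np.sin(p[2]); R=np.array([[c,-s],[s,c]])
    return np.concatenate([p[:2]+R@L[k]-x[:2] for k,x in pts])
r=least_squares(f,[.51,-.02,0]); print(r.x,np.degrees(r.x[2]),np.abs(r.fun).max())
c,s=np.cos(r.x[2]),np.sin(r.x[2])
for k in L: print(k,r.x[:2]+np.array([[c,-s],[s,c]])@L[k])
for n in ["lid_hinge","lid_mid"]:
  for c in P:
    for q in arm.place_of(P[c],n): print(n,c,q)
```

```text
far [0.5557 0.1086 0.0193] 0.0007016524875203772 [0.5542 0.1083 0.0245] [0.5552 0.1129 0.0245]
mid [0.5223 0.1141 0.0196] 0.0010905512093228266 [0.5205 0.1139 0.0245] [0.5224 0.1181 0.0245]
near [0.4868 0.1182 0.018 ] 0.00046593557966630644 [0.4856 0.1179 0.0245] [0.4861 0.1236 0.0245]
start [0.5274 0.1555 0.0208] 0.0004247991971245094 [0.5265 0.1552 0.0245] [0.5271 0.1585 0.0245]
[ 0.501  -0.0179 -0.1465] -8.391513946765528 0.0028875677123499782
far [0.5553 0.1106]
mid [0.5207 0.1157]
near [0.4861 0.1208]
start [0.5268 0.1572]
lid_hinge scene {'xy': [316.7, 195.2], 'confidence': 0.68}
lid_hinge top {'xy': [285.9, 244.6], 'confidence': 0.61}
lid_hinge top {'xy': [280.7, 230.6], 'confidence': 0.2}
lid_mid scene {'xy': [314.7, 178.5], 'confidence': 0.58}
lid_mid top {'xy': [286.0, 243.5], 'confidence': 0.77}
```

```bash
cat > go.py <<'E'
from h import *
from scipy.spatial.transform import Rotation as Ro
def Rt(yaw,tilt): # tool x ~ -world x turned by yaw; z tilted forward
    B=np.array([[-1,0,0],[0,1,0],[0,0,-1.]])
    return Ro.from_euler('z',yaw,degrees=True).as_matrix()@B@Ro.from_euler('y',-tilt,degrees=True).as_matrix()
def go(p,yaw,tilt):
    s=arm.state(); R=np.array(s["tcp_rot"]); 
    print("shift",np.round(R.T@(np.array(p)-s["tool_pos"]),4),"turn",np.round(Ro.from_matrix(R.T@Rt(yaw,tilt)).as_rotvec(degrees=True),2))
E
python3 -c "
from go import *
go([.37,-.025,.26],0,20)
P=arm.grab_frame('top')
for n,xy,z in [('handle',(287,262),.13),('spout',(279.5,195),.13)]: print(n,atz(ray(P,xy),z))
for q in arm.silhouettes(P,'kettle')[:1]:print(q['box'])"
```

```text
shift [-0.3654 -0.4618 -0.0287] turn [ -2.39 -19.9  -13.54]
handle [ 0.4106653  -0.02708668  0.13      ]
spout [ 0.59697567 -0.01136001  0.13      ]
[280.9, 225.1, 50.7, 96.3]
```

```bash
python3 -m creep '[[[-0.02,-0.025,-0.01],[0,0,-2],0],[[-0.06,-0.075,-0.03],[0,-2,-4],0],[[-0.1,-0.125,-0.03],[0,-4,-6],0],[[-0.135,-0.17,-0.03],[-1,-7,-8],0],[[-0.17,-0.215,-0.03],[-1,-10,-10],0],[[-0.205,-0.26,-0.03],[-1.5,-13,-12],0],[[-0.24,-0.305,-0.03],[-2,-16,-13],0],[[-0.275,-0.35,-0.03],[-2.4,-18,-13.5],0],[[-0.31,-0.395,-0.03],[-2.4,-19.9,-13.5],0],[[-0.335,-0.425,-0.03],[-2.4,-19.9,-13.5],0]]'
python3 - <<'E'
from go import *
np.set_printoptions(precision=4,suppress=True)
P={c:arm.grab_frame(c) for c in("wrist","scene")}
save(P["wrist"],"w1.png");save(P["scene"],"s1.png")
for n in["lid_hinge","lid_mid"]:
  for c in P:
    for q in arm.place_of(P[c],n)[:1]: print(n,c,q,atz(ray(P[c],q["xy"]),.157))
a=cv2.imread("pics/s1.png")[120:300,220:400]
cv2.imwrite("pics/c.png",np.hstack([cv2.resize(cv2.imread("pics/w1.png"),(400,300)),cv2.resize(a,(300,300))]))
go([.37,-.025,.26],0,20)
E
```

```text
t: 3.3
tool_pos: [0.3459, 0.0259, 0.2617]
tcp_rot: [[-0.94, 0.0, 0.342], [0.001, 1.0, 0.001], [-0.342, 0.001, -0.94]]
wrist_force: [1.5, 0.5, 0.3]
width: -0.0004
grip_force: 0.0
lid_hinge wrist {'xy': [217.9, 268.4], 'confidence': 0.91} [ 0.4508 -0.0246  0.157 ]
lid_hinge scene {'xy': [318.1, 195.8], 'confidence': 0.63} [ 0.4451 -0.0211  0.157 ]
lid_mid scene {'xy': [318.2, 175.3], 'confidence': 0.54} [ 0.4606 -0.1028  0.157 ]
shift [-0.023  -0.0532  0.0092] turn [ 0.1  -0.21 -0.02]
```

View pics/c.png

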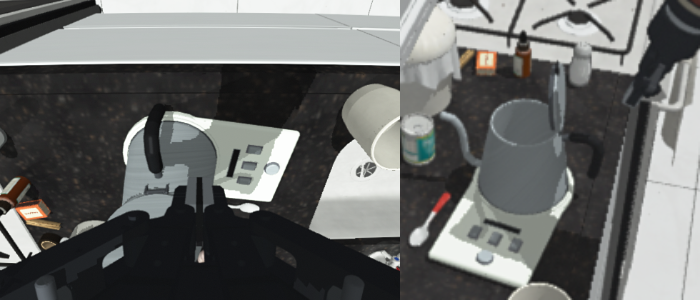

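The wrist view (left) shows the hinge at about (156,190) in the crop, under the standing lid, with the black handle at (152,135) and the keys at (250,165). The scene view shows the shut fingers in front of the upright lid. The hinge is near (0.449, -0.024). Next I'll move to just short of the lid.

```bash
python3 -m creep '[[[-0.01,-0.02,0.008],[0,0,0],0],[[-0.03,-0.04,0.022],[0,0,0],0],[[-0.042,-0.05,0.032],[0,0,0],0],[[-0.05,-0.051,0.036],[0,0,0],0],[[-0.05,-0.051,0.036],[0,0,0],0]]'
python3 - <<'E'
from go import *
s=arm.state();p=np.array(s["tool_pos"]);R=np.array(s["tcp_rot"]);print(p,s["wrist_force"])
H=np.array([.449,.157]); u=np.array([np.cos(np.radians(4)),np.sin(np.radians(4))])
for th in [95,85,75,65,55,45,38,32,26,20,15,10,5,0]:
    t=np.radians(th); r=.075; o=.012+.004*0
    dx=r*np.cos(t)-o*np.sin(t); dz=r*np.sin(t)+o*np.cos(t)
    w=np.array([.449+dx*u[0],-.024+dx*u[1],.157+dz]); print(th,np.round(w,3),np.round(R.T@(w-p),4))
E
```

```text
t: 4.22
tool_pos: [0.4049, -0.0221, 0.2441]
tcp_rot: [[-0.941, -0.002, 0.339], [-0.002, 1.0, 0.002], [-0.339, 0.002, -0.941]]
wrist_force: [0.4, 0.1, 0.6]
width: -0.0002
grip_force: 0.0
[ 0.40494863 -0.02213419  0.24411654] [0.35588216 0.06185616 0.56899659]
95 [ 0.431 -0.025  0.231] [-0.0195 -0.0032  0.0213]
85 [ 0.444 -0.024  0.233] [-0.0325 -0.0023  0.0238]
75 [ 0.457 -0.023  0.233] [-0.0449 -0.0015  0.0284]
65 [ 0.47  -0.023  0.23 ] [-0.0562 -0.0006  0.0352]
55 [ 0.482 -0.022  0.225] [-0.0662  0.0002  0.0438]
45 [ 0.493 -0.021  0.219] [-0.0746  0.001   0.0541]
38 [ 0.501 -0.02   0.213] [-0.0793  0.0015  0.062 ]
32 [ 0.506 -0.02   0.207] [-0.0826  0.0018  0.0693]
26 [ 0.511 -0.02   0.201] [-0.0851  0.0022  0.0768]
20 [ 0.515 -0.019  0.194] [-0.0868  0.0024  0.0846]
15 [ 0.518 -0.019  0.188] [-0.0875  0.0026  0.0911]
10 [ 0.521 -0.019  0.182] [-0.0877  0.0028  0.0978]
5 [ 0.522 -0.019  0.175] [-0.0874  0.0029  0.1044]
0 [ 0.524 -0.019  0.169] [-0.0864  0.003   0.1109]
```

```bash
python3 -m creep '[[[-0.01,-0.001,0.010],[0,0,0],0],[[-0.020,-0.003,0.021],[0,0,0],0],[[-0.0265,-0.003,0.0225],[0,0,0],0],[[-0.0325,-0.002,0.024],[0,0,0],0],[[-0.039,-0.002,0.026],[0,0,0],0],[[-0.045,-0.0015,0.0285],[0,0,0],0],[[-0.0505,-0.001,0.0315],[0,0,0],0],[[-0.056,-0.0005,0.035],[0,0,0],0],[[-0.061,0,0.0395],[0,0,0],0],[[-0.066,0,0.044],[0,0,0],0]]'
python3 - <<'E'
from go import *
P=arm.grab_frame("scene");save(P,"s2.png")
cv2.imwrite("pics/d.png",cv2.resize(cv2.imread("pics/s2.png")[120:300,220:400],(540,540),interpolation=cv2.INTER_CUBIC))
E
```

```text
t: 5.48
tool_pos: [0.4823, -0.0237, 0.225]
tcp_rot: [[-0.941, 0.001, 0.339], [0.001, 1.0, 0.001], [-0.339, 0.001, -0.941]]
wrist_force: [0.7, 0.1, 0.5]
width: -0.0001
grip_force: 0.2
```

View pics/d.png

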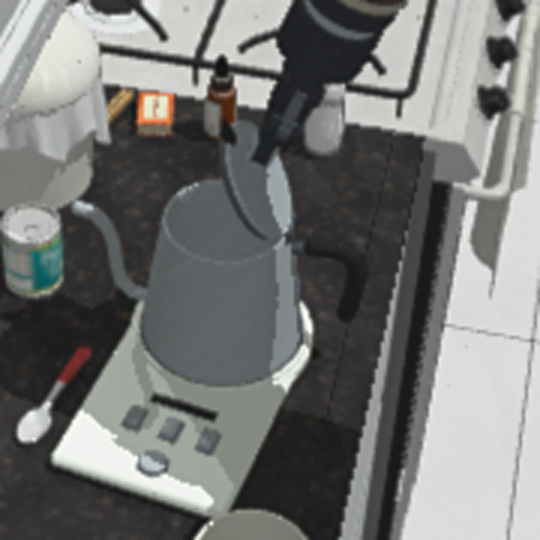

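The picture shows the lid at about 55°, with the fingertips at (265,155) on its outer face. The kettle has not moved. I'll carry on more slowly.

```bash
python3 -m creep '[[[-0.0045,0.0005,0.005],[0,0,0],0],[[-0.0085,0.001,0.010],[0,0,0],0],[[-0.011,0.001,0.014],[0,0,0],0],[[-0.013,0.0015,0.018],[0,0,0],0],[[-0.015,0.002,0.022],[0,0,0],0],[[-0.0165,0.002,0.0255],[0,0,0],0],[[-0.018,0.002,0.029],[0,0,0],0],[[-0.019,0.002,0.033],[0,0,0],0],[[-0.020,0.0025,0.037],[0,0,0],0],[[-0.021,0.0025,0.0405],[0,0,0],0]]'
python3 -m creep '[[[-0.0005,0,0.003],[0,0,0],0],[[-0.0005,0,0.006],[0,0,0],0],[[-0.001,0,0.009],[0,0,0],0],[[-0.001,0,0.0115],[0,0,0],0],[[-0.001,0,0.014],[0,0,0],0],[[-0.0005,0,0.016],[0,0,0],0],[[-0.0005,0,0.018],[0,0,0],0],[[0,0,0.020],[0,0,0],0]]'
```

```text
t: 6.78
tool_pos: [0.5155, -0.0212, 0.194]
tcp_rot: [[-0.941, 0.001, 0.339], [0.001, 1.0, 0.001], [-0.339, 0.001, -0.941]]
wrist_force: [0.6, 0.0, 0.1]
width: -0.0002
grip_force: 0.1
t: 7.78
tool_pos: [0.5223, -0.0212, 0.1754]
tcp_rot: [[-0.941, 0.001, 0.339], [0.001, 1.0, 0.001], [-0.339, 0.001, -0.941]]
wrist_force: [-0.8, -0.1, 0.5]
width: 0.0
grip_force: 0.2
```

```bash
python3 -m creep '[[[0.0005,0,0.0015],[0,0,0],0],[[0.001,0,0.003],[0,0,0],0],[[0.0015,0,0.0045],[0,0,0],0],[[0.002,0,0.0055],[0,0,0],0],[[0.0022,0,0.0065],[0,0,0],0],[[0.0022,0,0.0065],[0,0,0],0]]'
```

```text
t: 8.52
tool_pos: [0.5223, -0.0212, 0.1684]
tcp_rot: [[-0.941, 0.001, 0.339], [0.001, 1.0, 0.001], [-0.339, 0.001, -0.941]]
wrist_force: [0.1, -0.6, -0.0]
width: -0.0004
grip_force: 0.0
```

```bash
python3 -m creep '[[[0.0003,0,0.001],[0,0,0],0],[[0.0006,0,0.002],[0,0,0],0],[[0.0006,0,0.002],[0,0,0],0]]';python3 -m creep '[[[0.0003,0,0.001],[0,0,0],0],[[0.0003,0,0.001],[0,0,0],0]]'; python3 -m creep '[[[0.0003,0,0.001],[0,0,0],0],[[0.0003,0,0.001],[0,0,0],0]]'
```

```text
t: 8.9
tool_pos: [0.5225, -0.0212, 0.1664]
tcp_rot: [[-0.941, 0.001, 0.339], [0.001, 1.0, 0.001], [-0.339, 0.001, -0.941]]
wrist_force: [0.3, -0.1, -0.4]
width: -0.0002
grip_force: 0.0
t: 9.15
tool_pos: [0.5225, -0.0212, 0.1653]
tcp_rot: [[-0.941, 0.001, 0.339], [0.001, 1.0, 0.001], [-0.339, 0.001, -0.941]]
wrist_force: [-1.0, -1.0, 0.1]
width: 0.0004
grip_force: 0.0
t: 9.4
tool_pos: [0.5227, -0.0212, 0.1646]
tcp_rot: [[-0.941, 0.001, 0.34], [0.001, 1.0, 0.001], [-0.34, 0.001, -0.941]]
wrist_force: [-2.4, 0.2, 3.8]
width: -0.0001
grip_force: 2.0
```

```bash
python3 -m creep '[[[0.0003,0,0.001],[0,0,0],0],[[0.0003,0,0.001],[0,0,0],0],[[0.0003,0,0.001],[0,0,0],0]]'
python3 - <<'E'
from go import *
P=arm.grab_frame("scene");save(P,"s3.png")
cv2.imwrite("pics/e.png",cv2.resize(cv2.imread("pics/s3.png")[120:300,220:400],(540,540),interpolation=cv2.INTER_CUBIC))
E
```

```text
t: 9.78
tool_pos: [0.5229, -0.0212, 0.1642]
tcp_rot: [[-0.94, 0.001, 0.34], [0.001, 1.0, 0.001], [-0.34, 0.001, -0.94]]
wrist_force: [-8.1, 0.3, 15.1]
width: -0.0002
grip_force: 6.7
```

View pics/e.png

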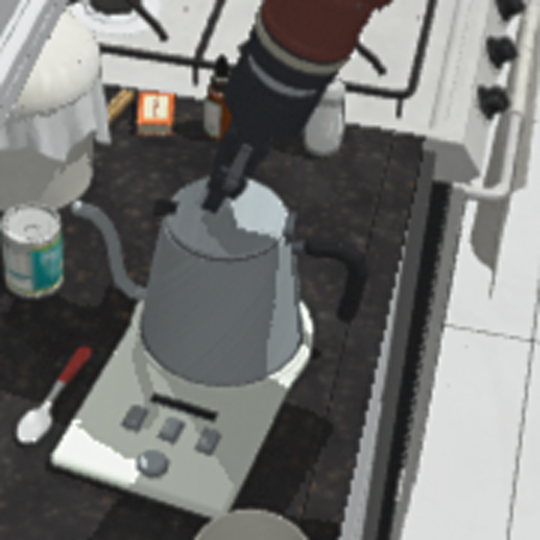

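The lid is flat and shut: the fingertip at (212,200) rests on its top, with a firm stop at 15 N. Next I'll back off and move above the keys.

```bash
python3 -m creep '[[[0,0,-0.005],[0,0,0],0],[[0,0,-0.02],[0,0,0],0],[[0,0,-0.05],[0,0,0],0],[[0,0,-0.06],[0,0,0],0],[[0,0,-0.06],[0,0,0],0]]'
python3 -c "
from go import *
go([.47,.07,.22],-8,5);go([.47,.12,.15],-8,0)"
```

```text
t: 10.45
tool_pos: [0.5027, -0.0214, 0.2201]
tcp_rot: [[-0.94, 0.001, 0.34], [0.001, 1.0, 0.001], [-0.34, 0.001, -0.94]]
wrist_force: [0.3, -0.1, 0.5]
width: -0.0001
grip_force: 0.0
shift [ 0.0309  0.0914 -0.011 ] turn [ 1.77 14.87  7.78]
shift [0.0547 0.1413 0.0549] turn [ 1.44 19.86  7.86]
```

```bash
python3 -m creep '[[[0.010,0.03,-0.004],[0.5,5,2],0],[[0.02,0.06,-0.008],[1,10,5],0],[[0.031,0.091,-0.011],[1.5,15,8],0],[[0.04,0.12,0.012],[1.4,18,8],0],[[0.05,0.14,0.04],[1.4,19.9,7.9],0],[[0.055,0.141,0.055],[1.4,19.9,7.9],0],[[0.055,0.141,0.055],[1.4,19.9,7.9],0]]'
python3 - <<'E'
from go import *
P={c:arm.grab_frame(c) for c in("wrist","scene","top")}
for n in["key_far_top","key_middle_top","key_near_top","key_start_top","lid_mid"]:
  for c in P:
    for q in arm.place_of(P[c],n)[:2]: print(n,c,np.round(q["xy"],1),round(q["confidence"],2),np.round(atz(ray(P[c],q["xy"]),.163 if n[0]=='l' else .0245),4))
save(P["wrist"],"w4.png")
E
```

```text
t: 11.32
tool_pos: [0.468, 0.12, 0.1474]
tcp_rot: [[-0.99, 0.139, -0.006], [0.139, 0.99, 0.001], [0.006, -0.0, -1.0]]
wrist_force: [-0.2, -1.1, 1.0]
width: 0.0004
grip_force: 0.0
key_far_top wrist [282.8 220.9] 0.53 [0.4853 0.1212 0.0245]
key_far_top scene [265.2 256. ] 0.4 [0.5558 0.1032 0.0245]
key_middle_top scene [273.9 260.2] 0.44 [0.5298 0.1116 0.0245]
key_near_top wrist [281.3 221.8] 0.82 [0.4858 0.1199 0.0245]
key_near_top scene [289.6 264.1] 0.42 [0.4866 0.1143 0.0245]
key_start_top wrist [329.4 264.6] 0.87 [0.5266 0.1531 0.0245]
key_start_top scene [269.4 273.3] 0.46 [0.53   0.1576 0.0245]
lid_mid scene [293.6 187.2] 0.52 [ 0.5133 -0.0313  0.163 ]
lid_mid top [288.1 226.9] 0.83 [ 0.5026 -0.0303  0.163 ]
lid_mid top [381.4 242.1] 0.19 [ 0.4567 -0.2818  0.163 ]
```

View pics/w4.png

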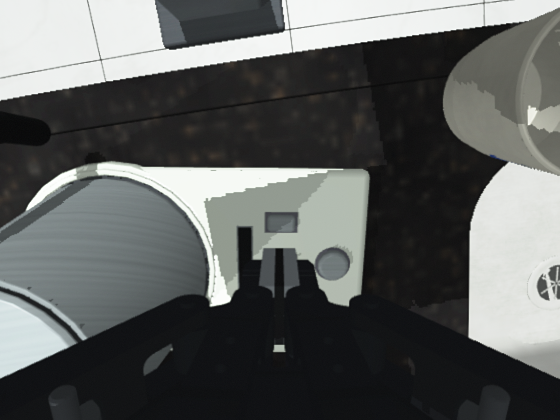

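The wrist view shows the near key at (281,222) and the start key at (333,264). Both agree with the fit within 2 mm, which puts the middle key at (0.5205, 0.1153) and start at (0.5265, 0.1565).

```bash
python3 -c "
from go import *
go([.5205,.1153,.15],-8,0);go([.5205,.1153,.035],-8,0)"
```

```text
shift [-0.0513  0.0026 -0.0006] turn [ 0.04 -0.11 -0.02]
shift [-0.0515  0.0025  0.1144] turn [ 0.04 -0.11 -0.02]
```

```bash
python3 -m creep '[[[-0.02,0.001,0.005],[0,0,0],0],[[-0.04,0.002,0.02],[0,0,0],0],[[-0.0515,0.0025,0.045],[0,0,0],0],[[-0.0515,0.0025,0.07],[0,0,0],0],[[-0.0515,0.0025,0.095],[0,0,0],0],[[-0.0515,0.0025,0.11],[0,0,0],0],[[-0.0515,0.0025,0.114],[0,0,0],0],[[-0.0515,0.0025,0.114],[0,0,0],0]]'
python3 -c "
from go import *
go([.5205,.1153,.0245],-8,0)"
```

```text
t: 13.22
tool_pos: [0.5208, 0.1153, 0.0359]
tcp_rot: [[-0.99, 0.14, -0.001], [0.14, 0.99, 0.001], [0.001, 0.001, -1.0]]
wrist_force: [-0.1, -1.3, -0.7]
width: 0.0001
grip_force: 0.0
shift [ 0.0002 -0.0001  0.0114] turn [ 0.05 -0.09 -0.02]
```

```bash
python3 -m creep '[[[0,0,0.004],[0,0,0],0],[[0,0,0.008],[0,0,0],0],[[0,0,0.0115],[0,0,0],0],[[0,0,0.013],[0,0,0],0],[[0,0,0.013],[0,0,0],0]]'; python3 -m creep '[[[0,0,0.001],[0,0,0],0],[[0,0,0.001],[0,0,0],0]]'
```

```text
t: 13.85
tool_pos: [0.5205, 0.1153, 0.0225]
tcp_rot: [[-0.99, 0.14, -0.002], [0.14, 0.99, 0.001], [0.002, 0.001, -1.0]]
wrist_force: [0.9, 0.8, 2.7]
width: -0.0001
grip_force: 1.3
t: 14.1
tool_pos: [0.5206, 0.1153, 0.0216]
tcp_rot: [[-0.99, 0.14, -0.002], [0.14, 0.99, 0.001], [0.002, 0.001, -1.0]]
wrist_force: [-0.1, -0.3, 3.5]
width: 0.0001
grip_force: 1.7
```

```bash
python3 -m creep '[[[0,0,0.001],[0,0,0],0],[[0,0,0.001],[0,0,0],0]]'; python3 -m creep '[[[0,0,0.0007],[0,0,0],0],[[0,0,0.0007],[0,0,0],0]]'
```

```text
t: 14.35
tool_pos: [0.5206, 0.1153, 0.0209]
tcp_rot: [[-0.99, 0.139, -0.001], [0.139, 0.99, 0.001], [0.002, 0.001, -1.0]]
wrist_force: [-1.6, -0.2, 9.8]
width: 0.0004
grip_force: 4.7
t: 14.6
tool_pos: [0.5206, 0.1153, 0.0207]
tcp_rot: [[-0.99, 0.14, -0.001], [0.14, 0.99, 0.001], [0.001, 0.001, -1.0]]
wrist_force: [-4.4, -1.3, 16.0]
width: 0.0
grip_force: 8.3
```

The key reached its stop at 16 N. Now I'll release it and move over to the start key.

```bash
python3 -m creep '[[[0,0,-0.004],[0,0,0],0],[[0,0,-0.015],[0,0,0],0],[[0,0,-0.025],[0,0,0],0],[[0,0.015,-0.025],[0,0,0],0],[[0,0.03,-0.025],[0,0,0],0],[[0,0.0415,-0.025],[0,0,0],0],[[0,0.0415,-0.015],[0,0,0],0],[[0,0.0415,-0.008],[0,0,0],0],[[0,0.0415,-0.004],[0,0,0],0],[[0,0.0415,-0.003],[0,0,0],0]]'; python3 -m creep '[[[0,0,0.0012],[0,0,0],0],[[0,0,0.0022],[0,0,0],0],[[0,0,0.0022],[0,0,0],0]]'
```

```text
t: 15.85
tool_pos: [0.5256, 0.156, 0.0224]
tcp_rot: [[-0.99, 0.14, -0.003], [0.14, 0.99, 0.001], [0.003, 0.0, -1.0]]
wrist_force: [-1.7, -0.6, 2.3]
width: 0.0002
grip_force: 1.4
t: 16.23
tool_pos: [0.5261, 0.1561, 0.021]
tcp_rot: [[-0.99, 0.14, -0.002], [0.14, 0.99, 0.001], [0.002, 0.0, -1.0]]
wrist_force: [-4.2, -2.2, 6.8]
width: 0.0001
grip_force: 3.5
```

```bash
python3 -m creep '[[[0,0,0.001],[0,0,0],0],[[0,0,0.001],[0,0,0],0]]'; python3 -m creep '[[[0,0,-0.004],[0,0,0],0],[[0,0,-0.02],[0,0,0],0],[[0,0,-0.05],[0,0,0],0],[[0.03,0,-0.09],[0,0,0],0],[[0.07,0,-0.13],[0,0,0],0],[[0.11,0,-0.16],[0,0,0],0],[[0.14,0,-0.17],[0,0,0],0],[[0.15,0,-0.17],[0,0,0],0],[[0.15,0,-0.17],[0,0,0],0],[[0.15,0,-0.17],[0,0,0],0]]'
python3 - <<'E'
from go import *
P={c:arm.grab_frame(c) for c in("scene","wrist")}
save(P["scene"],"s5.png");save(P["wrist"],"w5.png")
a=cv2.imread("pics/s5.png")[120:300,220:400]
cv2.imwrite("pics/f.png",np.hstack([cv2.resize(cv2.imread("pics/w5.png"),(400,400)),cv2.resize(a,(400,400),interpolation=cv2.INTER_CUBIC)]))
E
```

```text
t: 16.48
tool_pos: [0.5262, 0.1561, 0.0208]
tcp_rot: [[-0.99, 0.14, -0.001], [0.14, 0.99, 0.001], [0.002, 0.0, -1.0]]
wrist_force: [-6.3, -1.1, 17.2]
width: 0.0001
grip_force: 8.5
t: 17.73
tool_pos: [0.3789, 0.177, 0.1896]
tcp_rot: [[-0.99, 0.14, -0.002], [0.14, 0.99, 0.001], [0.002, 0.001, -1.0]]
wrist_force: [-0.7, -0.1, -0.3]
width: 0.0002
grip_force: 0.0
```

View pics/f.png

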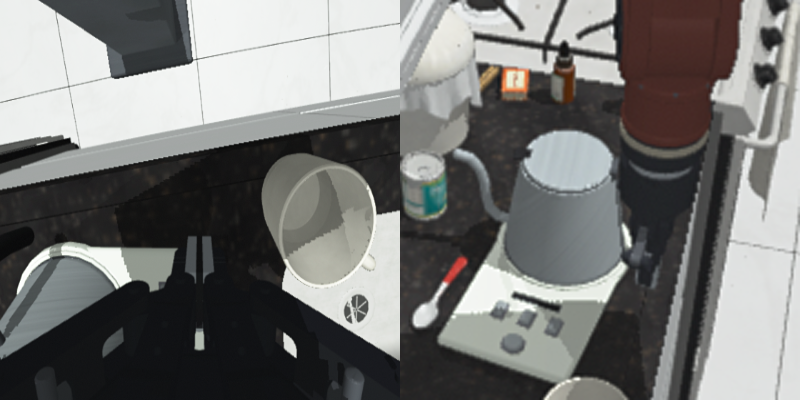

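The last view shows the lid flat and shut at (570,160), all four keys up around (525,320), and the mug and spoon where they were. The arm is clear of everything, so I'll hand in.

```bash
python3 -c "
from plant import arm
print(arm.job_done())"
```

```text
the job is handed in; nothing more can be done
None
```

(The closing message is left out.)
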